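# Feel a compressor past its compression peak and bolt its flywheel

## Robot

A 6-joint arm with a two-finger parallel gripper is mounted at the origin on the work surface. World frame = base frame: x ahead of the robot, y to its left, z up, the work surface at z = 0. Lengths are in m, angles in rad, forces in N, time in s.
With the tool pointing down it reaches from about 0.275 to 0.775 m from the base axis. Payload 14.6 kg.
Tool frame: the origin (TCP) lies between the finger pads; the fingertips stand ctrl.tcp_to_tips ahead of it and the grasp point (between the pads) lies 5 mm behind it (ctrl.tcp_to_tips is the distance from the TCP to the fingertips, in m); z points along the fingers, y is the line along which they close (so a half turn about z gives the same grasp; the last joint's range is limited). The gripper opens to 85 mm and grips with 20 to 120 N. Pads are 22 mm wide; open, the fingers measure 114 mm over their backs; the gripper's body (76 mm by 85 mm) begins 54 mm behind the grasp point. The pads swing forward as they close: fully open they stand 13 mm farther back than shut.
Start: joints at [1.064, 0.263, -0.048, 1.259, 0, 1.415], TCP at [0.181, 0.493, 0.245] pointing down, gripper open.
Joint ranges: [-2.65, 2.65], [-0.89, 1.7], [-1.18, 1.37], [-2.13, 2.11], [-1.35, 1.29], [-3.14, 3.14]. Speed limits (rad/s): [1.89, 1.89, 2.57, 2.79, 3.14, 3.14].

## Interface

Orientations are given as a rotation vector (axis times angle).
In Python, from workcell import sensors, optics, ctrl gives the robot as it stands.
- The arm moves only by the tool servo_tool, never from a script. Its argument "commands" is a list that holds one entry, the list of rows, each a list of 5 numbers: the shift along the world's x, y, z in units of 0.8 m (1.0 is 0.8 m), then the turn about the world's z in units of 5 degrees (1.0 is 5 degrees), then the finger opening in mm, from 0 to 85.4. A call has 1 to 5 rows; each row shifts and turns the commanded pose from where the row before left it; what a row does not reach is not made up. A row lasts 1/12 s, in which the tool goes at most 41.7 mm and 7.16 degrees, less where a joint would pass 70% of its speed; a pose out of reach is approached as far as the arm can. A call with a number of a shift or a turn outside -1 to 1 is refused whole. A call with a gripper value outside its range is refused whole. The fingers move at their own pace and stop on an object; "newtons" is the grip in N (left out, the last holds). Time passes only in rows, so rows that do not move let the fingers close. It gives the time, the measured TCP pose, the force, the opening and the grip force at its end, in the units of the state.
- sensors.get_state(): the state, without advancing time (a new reading comes with each control period).
- optics.get_image(name): name is "side" or "top"; returns the picture (400x640x3 uint8, red, green, blue); there is no depth.
- optics.camera_model(name): a dict with "fx", "fy", "cx", "cy" (pixels), "R" (3x3) and "t" (3): a world point X has camera coordinates R X + t. Camera axes: x right, y down, z forward; pixel columns grow to the right and rows downward; lengths in m; the calibration is good to about 2 mm. A picture is of the moment at which its call begins. camera_model takes no time and is no camera call.
- ctrl.close_job(): hands the job in; it is judged then, once.
Trained networks look in the newest picture that a camera, given by its name, has taken for a name from the list of things; names that differ only in an ending like _2 or _b are one class to them, and where a whole thing is asked for, a point or a joint stands for the part that bears it (a point fixed in the world has none). Each returns a list of dicts, best first, with "conf" (0 to 1); they miss things now and then, are a little off and sometimes report something else, mostly with a low value. They report only what shows in the picture. A call takes as long as a camera call.
- optics.search_frame(label, camera): "xyz" ([x, y, z] in m, in the coordinates of the camera as it stood for that picture, good to about 4 mm: the middle of the surface that is visible of it).
The state is a dict: "time_s": time; "joints": joint angles; "qvel": joint speeds; "tau": joint torques, N m; "ee_pos": TCP position; "tcp_rot": TCP orientation; "ft_force": force on the tool from outside, world axes, zero at the start; "torque": the same for the moment, N m; "grip_width": opening from 0.0 (shut) to 1.0 (fully open); "grip_force": force on a finger pad.
Only numpy, scipy, OpenCV 4.12 (cv2) and the standard library are available. Lean on these libraries where they do the work, as an engineer would, in place of code of your own. Each camera call takes 0.05 s, during which the arm holds its last target. There are 200 camera calls.

## Task

Turn the small compressor's flywheel slowly clockwise (seen from above) by its black knob until you feel the compression build up, peak and let go, and stop in the short slack just past that peak: do not overrun it, and never let the wheel spring back or spin. Then slide the lock bolt beside the wheel fully home towards it, let go, and leave the box, jar and spanner on the bench alone.

Things in the scene. Friction and masses are not known exactly. Their poses are not given: they have to be found in the camera images.
- pump: fixed compressor on a grey base plate 190 x 190 x 12 mm, round aluminium crankcase (152 mm wide), finned cylinder sticking out along its +x to 170 mm from the axis (76 mm high at most). Origin: on the bench under the flywheel's axis; z up; the lock bolt stands on its +y side
- wheel_hub (a point): point on the flywheel's vertical axis in the plane of its top face (104 mm above the bench), turning with it. The flywheel: dark steel pulley, 170 mm across, 26 mm thick, a nut 30 mm across standing 6 mm above its top at the centre. Its own friction takes about 2.5 N at the knob, and holds it where nothing drives it. It must always turn slower than 3 rad/s
- flywheel (a joint): turn of the flywheel in rad, clockwise from above positive, no stop. Once a turn, beginning 0.6 to 3.7 rad from the start, at an unmarked place, new every time, compression resists: over 0.2 rad the force at the knob climbs to about 13 N, then over 0.3 rad falls to friction alone; 0.28 rad of slack follows, where it stays; beyond, it kicks forward. Let go before the slack, it springs back
- knob_top (a point): centre of the top of the black turning knob: an upright round handle 22 mm in diameter and 45 mm tall, standing 5 mm above the flywheel's top face, 60 mm from its axis; top 154 mm above the bench. It spins freely on its own pin, so a grip on it need not turn with the wheel
- lock_bolt (a joint): travel of the steel lock bolt in m, 0 = fully out, 0.030 = fully home against its stop; it slides along the pump's -y, towards the wheel, with about 4 N of friction, and stays where it is left
- bolt_grip (a point): centre of the top of the bolt's upright grip, 116 mm above the bench; the grip is 16 mm wide across the slide (pump x), 14 mm along it, free from 64 mm height up; it moves with the bolt, from 165 mm (out) to 135 mm (home) off the wheel's axis along the pump's +y
- keeper_box: bystander: clear box with white lid, 138 x 108 x 67 mm, origin under its centre
- jar: bystander: amber glass jar, 64 mm across, 85 mm high, origin under its centre
- spanner: bystander: steel spanner 170 mm long lying flat, origin under its middle

How it is judged:
By the outcome, as a careful person would: the job done as asked, in the order asked, and still so for the second after the job is handed in, with the robot touching nothing.
It also fails if it takes over 72 s, if anything falls off the work surface, if the arm or the gripper's body presses on something with over 40 N, if the wrist force passes 120 N, or if a joint passes its speed limit or range.

## Working session

There is one attempt and no reset: what is moved stays moved. The work goes in short steps, Python scripts to look and compute and a tool call to move; the robot and the scene stay as the last step left them, time stands still between calls to the robot, and variables do not carry over. Pictures are saved under pics/ and viewed, at most 10 in all, crops included, and the job is handed in when it is done.

Besides the shell and the picture viewer there is one more tool, called after "Emit:" as name(argument=value, ...), one argument or row to a line, values as JSON. servo_tool: Moves the arm, as the interface text tells. Shifts and turns lie within -1 to 1; 1 stands for 0.8 m of shift or 5 degrees of turn. Its arguments: {"type":"object","properties":{"commands":{"type":"array","items":{"type":"array","items":{"type":"array","items":{"type":"number"}}}},"newtons":{"type":"number"}},"required":["commands"]}

```bash
mkdir -p pics; cat > h.py <<'E'
import numpy as np,cv2
from workcell import sensors,optics,ctrl
def look(cam,fn):
    im=optics.get_image(cam); cv2.imwrite('pics/'+fn,im[:,:,::-1]); return im
def find(l,cam):
    m=optics.camera_model(cam);R=np.array(m['R']);t=np.array(m['t'])
    for d in optics.search_frame(l,cam)[:2]:
        print(cam,l,round(d['conf'],2),np.round(R.T@(np.array(d['xyz'])-t),4))
def ray(cam,u,v,z):
    m=optics.camera_model(cam);R=np.array(m['R']);t=np.array(m['t'])
    d=R.T@np.array([(u-m['cx'])/m['fx'],(v-m['cy'])/m['fy'],1]);c=-R.T@t
    return c+d*(z-c[2])/d[2]
def proj(cam,X):
    m=optics.camera_model(cam);p=np.array(m['R'])@np.array(X)+np.array(m['t'])
    return m['fx']*p[0]/p[2]+m['cx'],m['fy']*p[1]/p[2]+m['cy']
E
python3 - <<'E'
from h import *
for c in('top','side'):
    look(c,c+'1.png')
    for l in('knob_top','wheel_hub','bolt_grip','keeper_box','jar','spanner'): find(l,c)
s=sensors.get_state();print(s,ctrl.tcp_to_tips)
E
```

```text
top knob_top 0.53 [0.5222 0.0756 0.15  ]
top wheel_hub 0.62 [0.5753 0.0369 0.1059]
top bolt_grip 0.5 [0.5707 0.1864 0.0679]
top keeper_box 0.83 [ 0.5782 -0.3867  0.0695]
top jar 0.75 [ 0.3873 -0.3216  0.0892]
top spanner 0.52 [0.355  0.41   0.0083]
top spanner 0.2 [0.5706 0.1849 0.0672]
side knob_top 0.51 [0.532  0.0591 0.1372]
side wheel_hub 0.91 [0.581  0.0243 0.103 ]
side keeper_box 0.76 [ 0.5812 -0.4198  0.0618]
side jar 0.89 [ 0.3929 -0.3526  0.0604]
side spanner 0.68 [0.3508 0.3966 0.0048]
{'time_s': 0.7, 'joints': array([ 1.06368444e+00,  2.63102012e-01, -4.83166271e-02,  1.25941286e+00,
        2.64358759e-05,  1.41553397e+00]), 'qvel': array([-0.00132696, -0.00038577, -0.0002919 , -0.00040551,  0.00107214,
        0.0002485 ]), 'tau': array([-5.66325962e-04, -6.37315464e+01,  3.84729552e+01,  9.61879050e-04,
        2.07887433e-05, -9.69832087e-06]), 'ee_pos': array([0.18090848, 0.49283678, 0.24527113]), 'tcp_rot': array([-5.49831109e-01, -3.09306664e+00,  3.87457214e-05]), 'ft_force': array([ 0.19613359,  0.02433964, -0.08419021]), 'torque': array([ 0.00481719,  0.01570517, -0.02230606]), 'grip_force': 0.0, 'grip_width': 1.0052621393675694} 0.014
```

View pics/top1.png

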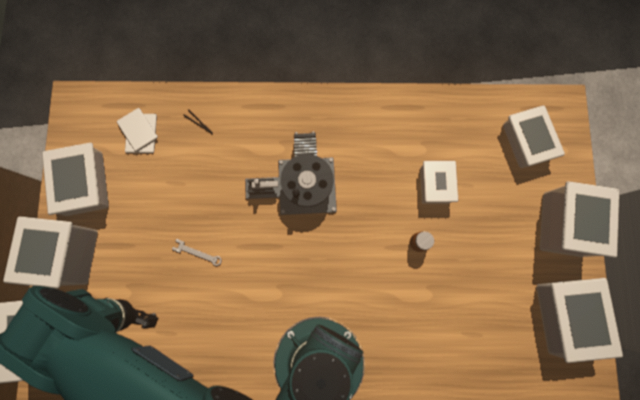

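View pics/side1.png

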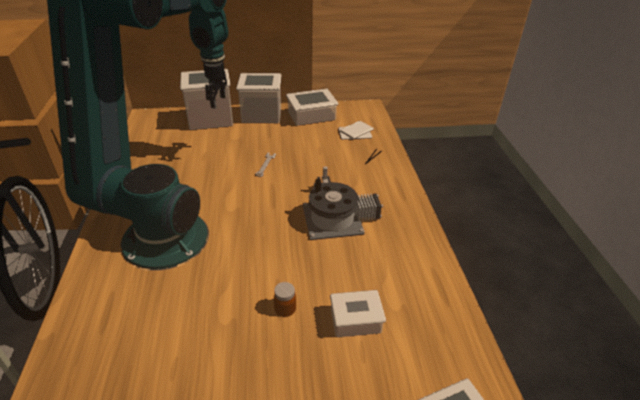

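The top view shows the wheel hub at about (307,180), the knob near (293,197), the bolt at (262,188) and the cylinder pointing up the image (world +x). The side view shows the knob near (318,185) and the bolt grip near (325,178). I'll enlarge both around the pump.

```bash
python3 - <<'E'
from h import *
a=cv2.imread('pics/top1.png')[125:240,235:350];b=cv2.imread('pics/side1.png')[155:245,290:390]
a=cv2.resize(a,(400,400),interpolation=cv2.INTER_CUBIC);b=cv2.resize(b,(400,360),interpolation=cv2.INTER_CUBIC)
b=cv2.copyMakeBorder(b,0,40,0,0,0);cv2.imwrite('pics/c1.png',np.hstack([a,b]))
print(ray('top',307,180,.11),ray('top',293,197,.154),ray('side',333,196,.11),ray('side',325,170,.116))
for z in (.11,.154):print(proj('top',[.575,.03,z]),proj('side',[.575,.03,z]))
E
```

```text
[0.5728706  0.04014138 0.11      ] [0.51004147 0.08196647 0.154     ] [0.57767417 0.03610529 0.11      ] [0.56854685 0.18188242 0.116     ]
(np.float64(310.2110894808653), np.float64(179.36111297622153)) (np.float64(332.47076636481523), np.float64(197.16191670093667))
(np.float64(310.2377766114634), np.float64(176.22160004741974)) (np.float64(332.95567742609694), np.float64(186.87466133479035))
```

View pics/c1.png

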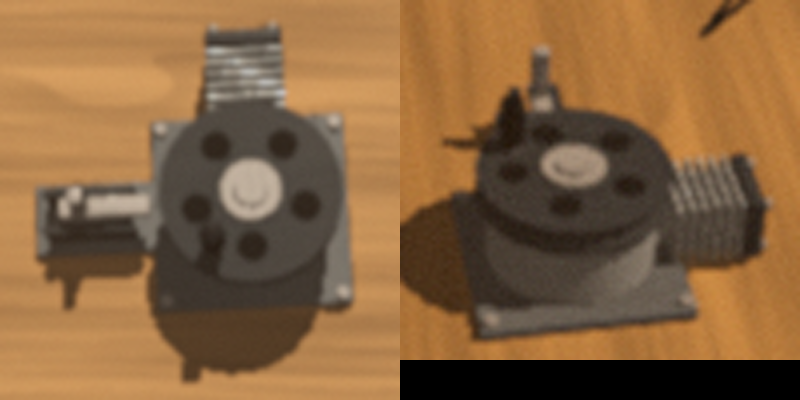

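The crop puts the hub nut at (251,188) left and (574,163) right. The black knob is at (211,249) left, with its top at (512,95) right. The bolt grip is at (70,203) left, with its top at (541,50) right. The pump is turned only slightly.

```bash
python3 - <<'E'
from h import *
T=lambda u,v,z:ray('top',235+u/3.478,125+v/3.478,z)
S=lambda u,v,z:ray('side',290+(u-400)/4,155+v/4,z)
print('hub',T(251,186,.11),S(574,163,.11))
print('knob',T(211,249,.13),S(512,95,.154),S(510,122,.13))
print('grip',T(70,203,.1),S(541,50,.116))
print('cyl',T(243,35,.076),'bolt box L',T(40,222,.04))
print('corners',T(160,128,.012),T(335,122,.012),T(343,292,.012))
E
```

```text
hub [0.57779789 0.03964367 0.11      ] [0.57956382 0.03730106 0.11      ]
knob [0.51570538 0.07469214 0.13      ] [0.53050537 0.07990697 0.154     ] [0.52846103 0.07359612 0.13      ]
grip [0.56313474 0.20505247 0.1       ] [0.57145434 0.19749658 0.116     ]
cyl [0.73227811 0.04845722 0.076     ] bolt box L [0.55724778 0.24093079 0.04      ]
corners [0.65776575 0.13015984 0.012     ] [ 0.66494028 -0.04196759  0.012     ] [ 0.49571555 -0.04919566  0.012     ]
```

Emit:
servo_tool(
  commands=[
    [[0.029,-0.035,0,0.3,70],[0.029,-0.035,0,0.3,70],[0.029,-0.035,0,0.3,70],[0.029,-0.035,0,0.3,70],[0.029,-0.035,0,0.3,70]],
  ],
  newtons=50,
)

```text
time_s: 1.12
ee_pos: [0.2976, 0.3515, 0.2454]
tcp_rot: [0.343, 3.123, 0.0]
ft_force: [0.3, 1.4, 0.8]
grip_width: 0.825
grip_force: 0.0
```

Emit:
servo_tool(
  commands=[
    [[0.029,-0.035,0,0.3,70],[0.029,-0.035,0,0.3,70],[0.029,-0.035,0,0.3,70],[0.029,-0.035,0,0.3,70],[0.029,-0.035,0,0.3,70]],
  ],
)

```text
time_s: 1.53
ee_pos: [0.4138, 0.2112, 0.2455]
tcp_rot: [0.139, 3.138, 0.0]
ft_force: [1.2, 0.0, 0.1]
grip_width: 0.825
grip_force: 0.0
```

Emit:
servo_tool(
  commands=[
    [[0.029,-0.035,0,0.3,70],[0.029,-0.035,0,0.3,70],[0.029,-0.035,0,0.3,70],[0.029,-0.035,0,0.3,70],[0.029,-0.035,0,0.3,70]],
  ],
)

```text
time_s: 1.95
ee_pos: [0.5298, 0.0711, 0.2454]
tcp_rot: [-0.066, 3.141, -0.0]
ft_force: [1.3, 0.8, -0.4]
grip_width: 0.818
grip_force: 0.0
```

```bash
python3 - <<'E'
from h import *
s=sensors.get_state();print(s['time_s'],s['ee_pos'],s['tcp_rot'],s['grip_width'],s['ft_force'])
im=look('side','s2.png');find('knob_top','side')
cv2.imwrite('pics/s2c.png',cv2.resize(im[100:260,230:430,::-1],(800,600),interpolation=cv2.INTER_CUBIC)) 
E
```

```text
1.95 [0.52981474 0.0711032  0.2453918 ] [-6.58741286e-02  3.14059374e+00 -2.36379641e-05] 0.8183544706207204 [ 1.3475093   0.77556877 -0.41131273]
side knob_top 0.69 [0.5781 0.0253 0.1049]
side knob_top 0.58 [0.5335 0.0584 0.1366]
```

View pics/s2c.png

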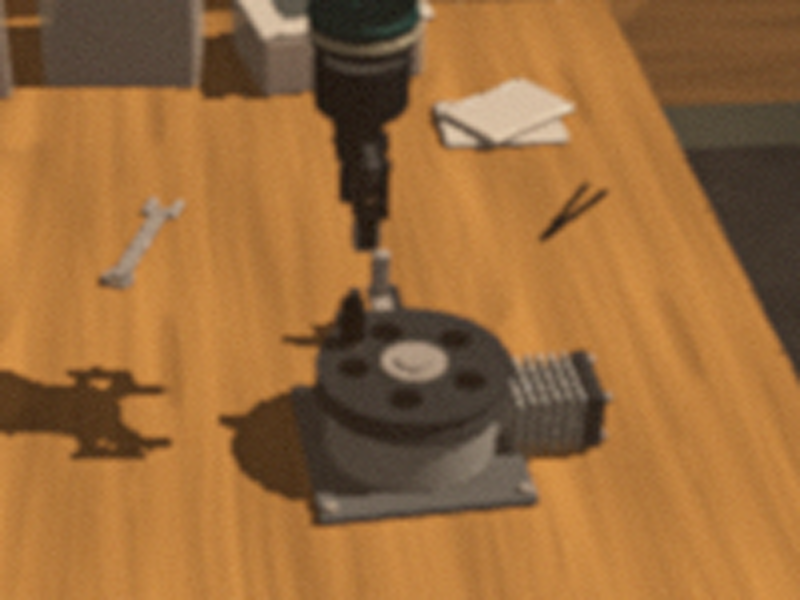

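Picture: the open fingers hang above and in line with the knob, whose top is at (352,292). The area around it is clear.

Emit:
servo_tool(
  commands=[
    [[0,0.006,-0.035,0,70],[0,0,-0.035,0,70],[0,0,-0.035,0,70],[0,0,-0.034,0,70],[0,0,0,0,50]],
  ],
)

```text
time_s: 2.47
ee_pos: [0.5263, 0.0779, 0.13]
tcp_rot: [0.064, -3.134, -0.0]
ft_force: [-1.0, 0.3, -0.2]
grip_width: 0.695
grip_force: 0.0
```

Emit:
servo_tool(
  commands=[
    [[0,0,0,0,40],[0,0,0,0,34],[0,0,0,0,30],[0,0,0,0,28],[0,0,0,0,26]],
  ],
  newtons=30,
)

```text
time_s: 2.88
ee_pos: [0.5296, 0.0775, 0.1352]
tcp_rot: [-0.064, 3.139, -0.001]
ft_force: [-0.2, -1.2, 1.1]
grip_width: 0.307
grip_force: 0.7
```

```bash
python3 - <<'E'
from h import *
im=look('top','t3.png');im2=look('side','s3.png');find('knob_top','side')
a=cv2.resize(im[125:240,235:350],(400,400),interpolation=cv2.INTER_CUBIC);b=cv2.resize(im2[135:235,280:380],(400,400),interpolation=cv2.INTER_CUBIC)
cv2.imwrite('pics/c3.png',np.hstack([a,b])[:,:,::-1]) 
E
```

```text
(no output)
```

View pics/c3.png

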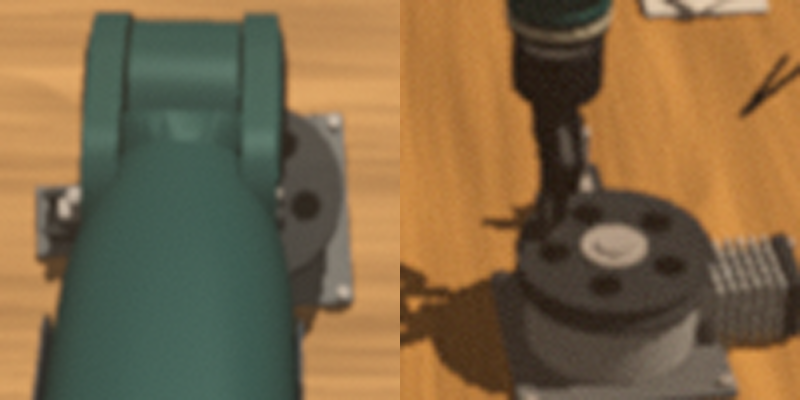

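Picture: the fingers straddle the knob at the wheel's near-left edge and stay clear of the bolt. I'm closing the gripper.

Emit:
servo_tool(
  commands=[
    [[0,0,0,0,24],[0,0,0,0,22],[0,0,0,0,20],[0,0,0,0,15],[0,0,0,0,15]],
  ],
  newtons=40,
)

```text
time_s: 3.45
ee_pos: [0.529, 0.0777, 0.1343]
tcp_rot: [-0.064, 3.141, 0.0]
ft_force: [-0.6, -0.8, 4.9]
grip_width: 0.25
grip_force: 38.9
```

```bash
cat > r.py <<'E'
import sys,numpy as np
from workcell import sensors
# usage: cx cy cmdx cmdy dtheta n [calls] : rows from commanded pose
cx,cy,x,y,d=map(float,sys.argv[1:6]);n=int(sys.argv[6]);k=int(sys.argv[7])
s=sensors.get_state();f=s['ft_force'];p=s['ee_pos']
a=np.arctan2(p[1]-cy,p[0]-cx);print('meas th',round(a,3),'r',round(np.hypot(p[0]-cx,p[1]-cy),4),'Frad',round(f[:2]@[np.cos(a),np.sin(a)],2),'Ftan_cw',round(f[:2]@[np.sin(a),-np.cos(a)],2))
th=np.arctan2(y-cy,x-cx)
for c in range(k):
    rows=[]
    for i in range(n):
        th-=d;nx,ny=cx+.06*np.cos(th),cy+.06*np.sin(th)
        u=[round((nx-x)/.8,4),round((ny-y)/.8,4)];x+=.8*u[0];y+=.8*u[1];rows.append([*map(float,u),0,0,15])
    print(rows,'-> cmd %.4f %.4f th %.3f'%(x,y,th))
E
python3 r.py .575 .039 .5289 .0776 .06 5 2
```

```text
meas th 2.442 r 0.0601 Frad -0.09 Ftan_cw -1.01
[[0.0031, 0.0033, 0, 0, 15], [0.0032, 0.0031, 0, 0, 15], [0.0034, 0.003, 0, 0, 15], [0.0035, 0.0028, 0, 0, 15], [0.0037, 0.0025, 0, 0, 15]] -> cmd 0.5424 0.0894 th 2.145
[[0.0039, 0.0024, 0, 0, 15], [0.004, 0.0021, 0, 0, 15], [0.0041, 0.0018, 0, 0, 15], [0.0042, 0.0016, 0, 0, 15], [0.0043, 0.0014, 0, 0, 15]] -> cmd 0.5588 0.0968 th 1.845
```

Emit:
servo_tool(
  commands=[
    [[0.0031,0.0033,0,0,15],[0.0032,0.0031,0,0,15],[0.0034,0.003,0,0,15],[0.0035,0.0028,0,0,15],[0.0037,0.0025,0,0,15]],
  ],
)

```text
time_s: 3.87
ee_pos: [0.5418, 0.0901, 0.1342]
tcp_rot: [0.065, -3.14, -0.002]
ft_force: [-6.1, 3.6, 8.8]
grip_width: 0.242
grip_force: 39.3
```

```bash
python3 r.py .575 .039 .5424 .0894 .06 4 1
```

```text
meas th 2.147 r 0.061 Frad 6.36 Ftan_cw -3.15
[[0.0039, 0.0023, 0, 0, 15], [0.0039, 0.0021, 0, 0, 15], [0.0041, 0.0018, 0, 0, 15], [0.0043, 0.0017, 0, 0, 15]] -> cmd 0.5554 0.0957 th 1.905
```

Emit:
servo_tool(
  commands=[
    [[0.0039,0.0023,0,0,15],[0.0039,0.0021,0,0,15],[0.0041,0.0018,0,0,15],[0.0043,0.0017,0,0,15]],
  ],
)

```text
time_s: 4.2
ee_pos: [0.5546, 0.0971, 0.1343]
tcp_rot: [0.066, -3.14, -0.005]
ft_force: [-6.9, 8.6, 9.8]
grip_width: 0.248
grip_force: 39.5
```

```bash
python3 r.py .575 .039 .5554 .0957 .06 4 1;python3 r.py .575 .040 .5554 .0957 .06 4 1
```

```text
meas th 1.909 r 0.0616 Frad 10.39 Ftan_cw -3.63
[[0.0043, 0.0014, 0, 0, 15], [0.0044, 0.001, 0, 0, 15], [0.0044, 0.0009, 0, 0, 15], [0.0044, 0.0005, 0, 0, 15]] -> cmd 0.5694 0.0987 th 1.664
meas th 1.914 r 0.0607 Frad 10.41 Ftan_cw -3.58
[[0.0039, 0.0025, 0, 0, 15], [0.0044, 0.0011, 0, 0, 15], [0.0044, 0.0008, 0, 0, 15], [0.0044, 0.0006, 0, 0, 15]] -> cmd 0.5691 0.0997 th 1.669
```

```bash
python3 r.py .5767 .0413 .5554 .0957 .06 4 1
```

```text
meas th 1.948 r 0.06 Frad 10.52 Ftan_cw -3.22
[[0.0035, 0.0034, 0, 0, 15], [0.0043, 0.0012, 0, 0, 15], [0.0044, 0.001, 0, 0, 15], [0.0045, 0.0007, 0, 0, 15]] -> cmd 0.5688 0.1007 th 1.704
```

Emit:
servo_tool(
  commands=[
    [[0.0035,0.0034,0,0,15],[0.0043,0.0012,0,0,15],[0.0044,0.001,0,0,15],[0.0045,0.0007,0,0,15]],
  ],
)

```text
time_s: 4.53
ee_pos: [0.5686, 0.1012, 0.1343]
tcp_rot: [0.065, -3.141, -0.001]
ft_force: [-1.8, 0.8, 7.6]
grip_width: 0.244
grip_force: 39.5
```

```bash
python3 r.py .5767 .0413 .5688 .1007 .06 4 1
```

```text
meas th 1.705 r 0.0604 Frad 0.99 Ftan_cw -1.7
[[0.0045, 0.0006, 0, 0, 15], [0.0045, 0.0001, 0, 0, 15], [0.0045, -0.0, 0, 0, 15], [0.0044, -0.0004, 0, 0, 15]] -> cmd 0.5831 0.1009 th 1.463
```

Emit:
servo_tool(
  commands=[
    [[0.0045,0.0006,0,0,15],[0.0045,0.0001,0,0,15],[0.0045,0,0,0,15],[0.0044,-0.0004,0,0,15]],
  ],
)

```text
time_s: 4.87
ee_pos: [0.583, 0.1014, 0.1343]
tcp_rot: [0.065, -3.141, -0.001]
ft_force: [-3.3, 0.9, 7.1]
grip_width: 0.246
grip_force: 39.5
```

```bash
python3 r.py .5767 .0413 .5831 .1009 .06 4 1
```

```text
meas th 1.466 r 0.0605 Frad 0.6 Ftan_cw -3.34
[[0.0045, -0.0005, 0, 0, 15], [0.0044, -0.0009, 0, 0, 15], [0.0043, -0.0012, 0, 0, 15], [0.0043, -0.0014, 0, 0, 15]] -> cmd 0.5971 0.0977 th 1.224
```

Emit:
servo_tool(
  commands=[
    [[0.0045,-0.0005,0,0,15],[0.0044,-0.0009,0,0,15],[0.0043,-0.0012,0,0,15],[0.0043,-0.0014,0,0,15]],
  ],
)

```text
time_s: 5.2
ee_pos: [0.5971, 0.0983, 0.1343]
tcp_rot: [0.065, -3.141, -0.002]
ft_force: [-2.5, 2.2, 6.2]
grip_width: 0.247
grip_force: 39.5
```

```bash
python3 r.py .5767 .0413 .5971 .0977 .06 4 1
```

```text
meas th 1.228 r 0.0605 Frad 1.26 Ftan_cw -3.15
[[0.0042, -0.0016, 0, 0, 15], [0.0041, -0.0019, 0, 0, 15], [0.0039, -0.0022, 0, 0, 15], [0.0038, -0.0024, 0, 0, 15]] -> cmd 0.6099 0.0912 th 0.984
```

Emit:
servo_tool(
  commands=[
    [[0.0042,-0.0016,0,0,15],[0.0041,-0.0019,0,0,15],[0.0039,-0.0022,0,0,15],[0.0038,-0.0024,0,0,15]],
  ],
)

```text
time_s: 5.53
ee_pos: [0.61, 0.0919, 0.1343]
tcp_rot: [-0.065, 3.141, 0.002]
ft_force: [-1.1, 2.5, 5.0]
grip_width: 0.244
grip_force: 39.5
```

```bash
python3 r.py .5767 .0413 .6099 .0912 .06 4 1
```

```text
meas th 0.989 r 0.0606 Frad 1.48 Ftan_cw -2.32
[[0.0037, -0.0025, 0, 0, 15], [0.0035, -0.0029, 0, 0, 15], [0.0034, -0.003, 0, 0, 15], [0.0031, -0.0032, 0, 0, 15]] -> cmd 0.6209 0.0819 th 0.744
```

Emit:
servo_tool(
  commands=[
    [[0.0037,-0.0025,0,0,15],[0.0035,-0.0029,0,0,15],[0.0034,-0.003,0,0,15],[0.0031,-0.0032,0,0,15]],
  ],
)

```text
time_s: 5.87
ee_pos: [0.621, 0.0826, 0.1343]
tcp_rot: [-0.065, 3.141, 0.002]
ft_force: [-0.3, 1.9, 5.8]
grip_width: 0.248
grip_force: 39.5
```

```bash
python3 r.py .5767 .0413 .6209 .0819 .06 4 1
```

```text
meas th 0.75 r 0.0606 Frad 1.06 Ftan_cw -1.58
[[0.0029, -0.0034, 0, 0, 15], [0.0028, -0.0036, 0, 0, 15], [0.0025, -0.0037, 0, 0, 15], [0.0023, -0.0039, 0, 0, 15]] -> cmd 0.6293 0.0702 th 0.503
```

Emit:
servo_tool(
  commands=[
    [[0.0029,-0.0034,0,0,15],[0.0028,-0.0036,0,0,15],[0.0025,-0.0037,0,0,15],[0.0023,-0.0039,0,0,15]],
  ],
)

```text
time_s: 6.2
ee_pos: [0.6295, 0.0709, 0.1343]
tcp_rot: [-0.065, 3.14, 0.002]
ft_force: [-0.5, 3.4, 6.3]
grip_width: 0.249
grip_force: 39.5
```

```bash
python3 r.py .5767 .0413 .6293 .0702 .06 4 1
```

```text
meas th 0.511 r 0.0605 Frad 1.26 Ftan_cw -3.23
[[0.002, -0.004, 0, 0, 15], [0.0018, -0.0041, 0, 0, 15], [0.0016, -0.0043, 0, 0, 15], [0.0013, -0.0043, 0, 0, 15]] -> cmd 0.6347 0.0568 th 0.262
```

Emit:
servo_tool(
  commands=[
    [[0.002,-0.004,0,0,15],[0.0018,-0.0041,0,0,15],[0.0016,-0.0043,0,0,15],[0.0013,-0.0043,0,0,15]],
  ],
)

```text
time_s: 6.53
ee_pos: [0.635, 0.0572, 0.1343]
tcp_rot: [-0.065, 3.14, 0.001]
ft_force: [1.9, 3.1, 5.4]
grip_width: 0.247
grip_force: 39.4
```

```bash
python3 r.py .5767 .0413 .6347 .0568 .06 4 1
```

```text
meas th 0.265 r 0.0605 Frad 2.64 Ftan_cw -2.47
[[0.001, -0.0044, 0, 0, 15], [0.0008, -0.0044, 0, 0, 15], [0.0005, -0.0045, 0, 0, 15], [0.0002, -0.0045, 0, 0, 15]] -> cmd 0.6367 0.0426 th 0.021
```

Emit:
servo_tool(
  commands=[
    [[0.001,-0.0044,0,0,15],[0.0008,-0.0044,0,0,15],[0.0005,-0.0045,0,0,15],[0.0002,-0.0045,0,0,15]],
  ],
)

```text
time_s: 6.87
ee_pos: [0.637, 0.0438, 0.1343]
tcp_rot: [-0.066, 3.14, 0.005]
ft_force: [1.3, 12.1, 5.0]
grip_width: 0.242
grip_force: 39.6
```

```bash
python3 r.py .5767 .0413 .6367 .0426 .06 4 1
```

```text
meas th 0.042 r 0.0604 Frad 1.83 Ftan_cw -12.02
[[-0.0001, -0.0045, 0, 0, 15], [-0.0003, -0.0045, 0, 0, 15], [-0.0005, -0.0045, 0, 0, 15], [-0.0009, -0.0044, 0, 0, 15]] -> cmd 0.6353 0.0283 th -0.218
```

Compression has begun, so I'm taking smaller steps.

Emit:
servo_tool(
  commands=[
    [[0,-0.0019,0,0,15],[0,-0.0019,0,0,15]],
  ],
)

```text
time_s: 7.03
ee_pos: [0.637, 0.0411, 0.1343]
tcp_rot: [-0.066, 3.14, 0.005]
ft_force: [1.4, 12.5, 5.3]
grip_width: 0.248
grip_force: 39.6
```

Emit:
servo_tool(
  commands=[
    [[0,-0.0019,0,0,15],[-0.0001,-0.0019,0,0,15]],
  ],
)

```text
time_s: 7.2
ee_pos: [0.637, 0.0383, 0.1344]
tcp_rot: [-0.066, 3.14, 0.006]
ft_force: [2.8, 12.8, 5.1]
grip_width: 0.243
grip_force: 39.6
```

```bash
python3 r.py .5767 .0413 .6366 .0365 .03 2 3
```

```text
meas th -0.05 r 0.0603 Frad 2.13 Ftan_cw -12.93
[[-0.0003, -0.0022, 0, 0, 15], [-0.0003, -0.0023, 0, 0, 15]] -> cmd 0.6361 0.0329 th -0.140
[[-0.0004, -0.0022, 0, 0, 15], [-0.0004, -0.0022, 0, 0, 15]] -> cmd 0.6355 0.0294 th -0.200
[[-0.0004, -0.0022, 0, 0, 15], [-0.0006, -0.0022, 0, 0, 15]] -> cmd 0.6347 0.0259 th -0.260
```

Emit:
servo_tool(
  commands=[
    [[-0.0003,-0.0022,0,0,15],[-0.0003,-0.0023,0,0,15]],
  ],
)

```text
time_s: 7.37
ee_pos: [0.6366, 0.0346, 0.1343]
tcp_rot: [-0.066, 3.139, 0.005]
ft_force: [3.8, 12.2, 4.7]
grip_width: 0.248
grip_force: 39.5
```

Emit:
servo_tool(
  commands=[
    [[-0.0004,-0.0022,0,0,15],[-0.0004,-0.0022,0,0,15]],
  ],
)

```text
time_s: 7.53
ee_pos: [0.636, 0.0308, 0.1343]
tcp_rot: [-0.066, 3.139, 0.004]
ft_force: [4.7, 10.2, 4.0]
grip_width: 0.243
grip_force: 39.5
```

```bash
python3 r.py .5767 .0413 .6355 .0294 .03 2 3
```

```text
meas th -0.175 r 0.0602 Frad 2.83 Ftan_cw -10.83
[[-0.0005, -0.0022, 0, 0, 15], [-0.0005, -0.0022, 0, 0, 15]] -> cmd 0.6347 0.0259 th -0.260
[[-0.0006, -0.0021, 0, 0, 15], [-0.0007, -0.0022, 0, 0, 15]] -> cmd 0.6337 0.0224 th -0.320
[[-0.0007, -0.0021, 0, 0, 15], [-0.0008, -0.0021, 0, 0, 15]] -> cmd 0.6325 0.0191 th -0.380
```

Emit:
servo_tool(
  commands=[
    [[-0.0005,-0.0022,0,0,15],[-0.0005,-0.0022,0,0,15]],
  ],
)

```text
time_s: 7.7
ee_pos: [0.6352, 0.027, 0.1343]
tcp_rot: [-0.066, 3.139, 0.003]
ft_force: [3.1, 7.1, 4.3]
grip_width: 0.243
grip_force: 39.5
```

Emit:
servo_tool(
  commands=[
    [[-0.0006,-0.0021,0,0,15],[-0.0007,-0.0022,0,0,15]],
  ],
)

```text
time_s: 7.87
ee_pos: [0.6341, 0.0232, 0.1343]
tcp_rot: [-0.065, 3.14, 0.002]
ft_force: [2.9, 5.5, 4.2]
grip_width: 0.245
grip_force: 39.5
```

```bash
python3 r.py .5767 .0413 .6337 .0224 .03 2 3
```

```text
meas th -0.305 r 0.0602 Frad 1.1 Ftan_cw -6.07
[[-0.0008, -0.0021, 0, 0, 15], [-0.0008, -0.0021, 0, 0, 15]] -> cmd 0.6324 0.0190 th -0.380
[[-0.0009, -0.0021, 0, 0, 15], [-0.0009, -0.002, 0, 0, 15]] -> cmd 0.6310 0.0158 th -0.440
[[-0.001, -0.0021, 0, 0, 15], [-0.001, -0.0019, 0, 0, 15]] -> cmd 0.6294 0.0126 th -0.500
```

Emit:
servo_tool(
  commands=[
    [[-0.0008,-0.0021,0,0,15],[-0.0008,-0.0021,0,0,15]],
  ],
)

```text
time_s: 8.03
ee_pos: [0.6327, 0.0194, 0.1343]
tcp_rot: [-0.065, 3.14, 0.001]
ft_force: [2.5, 2.3, 5.0]
grip_width: 0.246
grip_force: 39.5
```

Emit:
servo_tool(
  commands=[
    [[-0.0009,-0.0021,0,0,15],[-0.0009,-0.002,0,0,15]],
  ],
)

```text
time_s: 8.2
ee_pos: [0.6312, 0.0159, 0.1343]
tcp_rot: [-0.064, 3.14, 0.0]
ft_force: [2.9, 1.9, 5.6]
grip_width: 0.242
grip_force: 39.5
```

```bash
python3 r.py .5767 .0413 .6310 .0158 .03 2 3
```

```text
meas th -0.436 r 0.0601 Frad 1.81 Ftan_cw -2.93
[[-0.001, -0.002, 0, 0, 15], [-0.001, -0.002, 0, 0, 15]] -> cmd 0.6294 0.0126 th -0.499
[[-0.0011, -0.002, 0, 0, 15], [-0.0012, -0.0019, 0, 0, 15]] -> cmd 0.6276 0.0095 th -0.559
[[-0.0012, -0.0019, 0, 0, 15], [-0.0013, -0.0018, 0, 0, 15]] -> cmd 0.6256 0.0065 th -0.619
```

Now the force is down to friction alone, so I'm moving slightly further into the slack, settling, then releasing and lifting.

Emit:
servo_tool(
  commands=[
    [[-0.0007,-0.0013,0,0,15],[-0.0007,-0.0013,0,0,15],[0,0,0,0,15],[0,0,0,0,15],[0,0,0,0,15]],
  ],
)

```text
time_s: 8.62
ee_pos: [0.63, 0.0136, 0.1343]
tcp_rot: [-0.064, 3.14, -0.001]
ft_force: [1.9, 0.3, 5.5]
grip_width: 0.249
grip_force: 39.6
```

Emit:
servo_tool(
  commands=[
    [[0,0,0,0,24],[0,0,0,0,28],[0,0,0,0,34],[0,0,0,0,40],[0,0,0,0,40]],
  ],
)

```text
time_s: 9.03
ee_pos: [0.6295, 0.0139, 0.1339]
tcp_rot: [0.064, -3.14, 0.0]
ft_force: [0.4, -0.5, -1.0]
grip_width: 0.467
grip_force: 0.0
```

Emit:
servo_tool(
  commands=[
    [[0,0,0.01,0,40],[0,0,0.02,0,40],[0,0,0.03,0,40],[0,0,0.03,0,40],[0,0,0,0,40]],
  ],
)

```text
time_s: 9.45
ee_pos: [0.6311, 0.0137, 0.211]
tcp_rot: [-0.064, 3.135, -0.001]
ft_force: [1.2, -1.1, 0.1]
grip_width: 0.465
grip_force: 0.0
```

Emit:
servo_tool(
  commands=[
    [[-0.015,0.048,0,0,40],[-0.015,0.048,0,0,40],[-0.015,0.048,0,0,40],[-0.015,0.048,0,0,40],[-0.016,0.048,0,0,40]],
  ],
)

```text
time_s: 9.87
ee_pos: [0.5681, 0.2074, 0.2065]
tcp_rot: [-0.064, 3.141, 0.0]
ft_force: [0.9, -0.3, 0.3]
grip_width: 0.47
grip_force: 0.0
```

```bash
python3 - <<'E'
from h import *
s=sensors.get_state();p=s['ee_pos'];print(p)
im2=look('side','s4.png')
print(proj('side',[.57,.205,.116]),proj('side',[.63,.0137,.154]))
b=cv2.resize(im2[135:235,280:390],(770,600),interpolation=cv2.INTER_CUBIC)
cv2.imwrite('pics/c4.png',b[:,:,::-1]) 
E
```

```text
[0.56813672 0.20743543 0.20648262]
(np.float64(324.60036763852213), np.float64(166.35217187208238)) (np.float64(350.048595149083), np.float64(188.91378083952372))
```

View pics/c4.png

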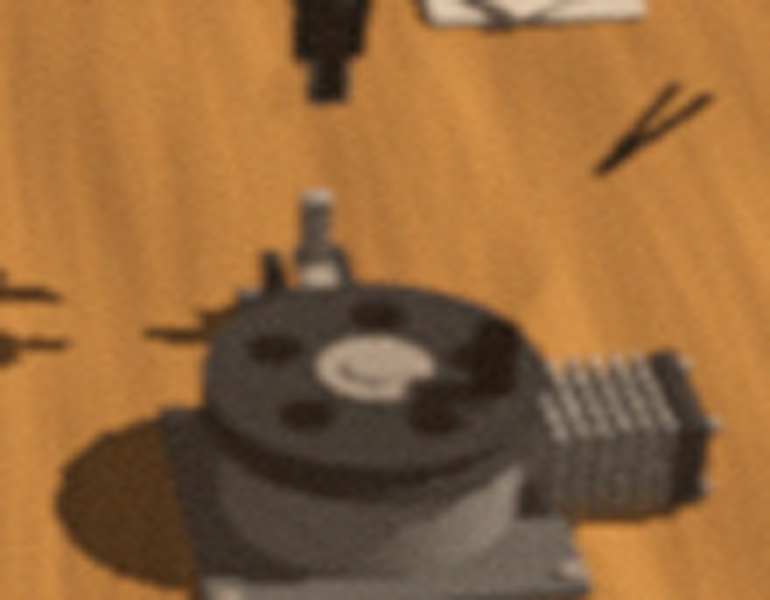

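Picture: the knob stayed put, with its top near (495,330) as predicted. The fingers are above the bolt grip, whose top is at (317,196).

Emit:
servo_tool(
  commands=[
    [[0.002,-0.005,-0.033,0,40],[0,0,-0.033,0,40],[0,0,-0.033,0,40],[0,0,-0.033,0,40],[0,0,0,0,40]],
  ],
)

```text
time_s: 10.33
ee_pos: [0.5682, 0.2014, 0.0965]
tcp_rot: [0.064, -3.135, 0.002]
ft_force: [-1.7, -0.1, -1.6]
grip_width: 0.463
grip_force: 0.0
```

Emit:
servo_tool(
  commands=[
    [[0,0,0,0,32],[0,0,0,0,26],[0,0,0,0,20],[0,0,0,0,16],[0,0,0,0,8]],
  ],
  newtons=30,
)

```text
time_s: 10.75
ee_pos: [0.5713, 0.202, 0.102]
tcp_rot: [-0.064, 3.139, 0.0]
ft_force: [-0.1, -0.2, 7.2]
grip_width: 0.154
grip_force: 30.5
```

Emit:
servo_tool(
  commands=[
    [[0,0,0,0,8],[0,0,0,0,8],[0,0,0,0,8]],
  ],
)

```text
time_s: 11.0
ee_pos: [0.5713, 0.202, 0.102]
tcp_rot: [-0.064, 3.138, 0.0]
ft_force: [-1.8, -0.9, 7.5]
grip_width: 0.157
grip_force: 30.6
```

Emit:
servo_tool(
  commands=[
    [[0.0002,-0.004,0,0,8],[0.0002,-0.004,0,0,8],[0.0002,-0.004,0,0,8],[0.0002,-0.004,0,0,8],[0.0002,-0.004,0,0,8]],
  ],
)

```text
time_s: 11.42
ee_pos: [0.5721, 0.1865, 0.102]
tcp_rot: [-0.065, 3.138, 0.003]
ft_force: [-0.3, 5.4, 6.2]
grip_width: 0.161
grip_force: 30.5
```

Emit:
servo_tool(
  commands=[
    [[0.0002,-0.004,0,0,8],[0.0002,-0.004,0,0,8],[0.0002,-0.004,0,0,8],[0.0002,-0.003,0,0,8],[0,0,0,0,8]],
  ],
)

```text
time_s: 11.83
ee_pos: [0.5727, 0.1764, 0.102]
tcp_rot: [-0.067, 3.138, 0.01]
ft_force: [-1.3, 20.3, 5.5]
grip_width: 0.163
grip_force: 30.8
```

Emit:
servo_tool(
  commands=[
    [[0,-0.001,0,0,8],[0,0,0,0,8]],
  ],
)

```text
time_s: 12.0
ee_pos: [0.5727, 0.1763, 0.1021]
tcp_rot: [-0.068, 3.138, 0.011]
ft_force: [-0.6, 24.2, 4.6]
grip_width: 0.16
grip_force: 30.8
```

```bash
python3 - <<'E'
from h import *
s=sensors.get_state();print(s['ee_pos'],s['ft_force'])
E
```

```text
[0.57267005 0.17629375 0.10205266] [-0.60756139 24.22064303  4.62305327]
```

The bolt is hard against its stop, 135 mm from the hub. I'll unload, release and lift away.

Emit:
servo_tool(
  commands=[
    [[0,0.001,0,0,8],[0,0.001,0,0,8],[0,0,0,0,24],[0,0,0,0,34],[0,0,0,0,36]],
  ],
)

```text
time_s: 12.42
ee_pos: [0.5721, 0.1746, 0.1009]
tcp_rot: [-0.064, 3.14, -0.0]
ft_force: [0.5, -0.3, -0.2]
grip_width: 0.424
grip_force: 0.0
```

Emit:
servo_tool(
  commands=[
    [[0,0,0,0,36],[0,0,0.02,0,36],[0,0,0.04,0,36],[0,0,0.045,0,36],[0,0,0.045,0,36]],
  ],
)

```text
time_s: 12.83
ee_pos: [0.5714, 0.1744, 0.2218]
tcp_rot: [0.064, -3.14, 0.0]
ft_force: [2.0, 0.2, 0.2]
grip_width: 0.431
grip_force: 0.0
```

Emit:
servo_tool(
  commands=[
    [[-0.03,0.035,0,0,36],[-0.03,0.035,0,0,36],[-0.03,0.035,0,0,36],[-0.03,0.035,0,0,36],[0,0,0,0,36]],
  ],
)

```text
time_s: 13.25
ee_pos: [0.4723, 0.29, 0.2209]
tcp_rot: [0.07, -3.14, -0.001]
ft_force: [-0.4, -0.2, -0.1]
grip_width: 0.421
grip_force: 0.0
```

```bash
python3 - <<'E'
from h import *
im2=look('side','s5.png');im=look('top','t5.png')
print(proj('side',[.5727,.1763,.116]),proj('side',[.63,.0137,.154]))
b=cv2.resize(im2[145:235,290:390],(400,360),interpolation=cv2.INTER_CUBIC)
a=cv2.resize(im[130:234,235:350],(400,360),interpolation=cv2.INTER_CUBIC)
cv2.imwrite('pics/c5.png',np.hstack([a,b])[:,:,::-1]) 
E
```

```text
(np.float64(326.32756424093367), np.float64(170.82647450601465)) (np.float64(350.048595149083), np.float64(188.91378083952372))
```

View pics/c5.png

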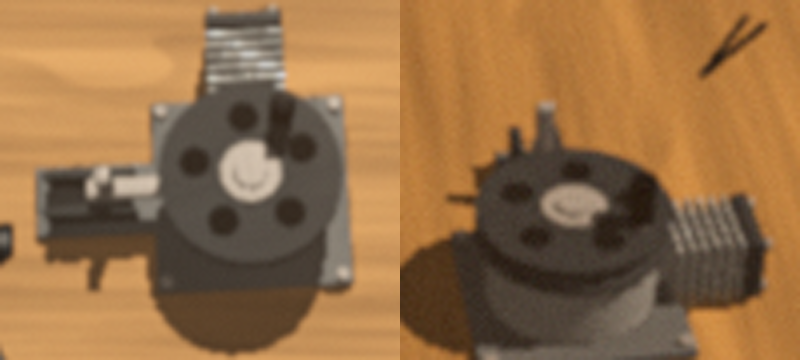

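Picture: the bolt grip has moved in, with its top at (545,105) in the right half. That matches the projection of the home position. The knob stays where I left it, and nothing is touched.

```bash
python3 -c "
from workcell import ctrl;print(ctrl.close_job())"
```

```text
the job is handed in; nothing more can be done
None
```

I turned the flywheel clockwise past the compression peak and stopped in the slack, slid the lock bolt home to a hard stop at the expected 135 mm from the axis, let go and handed the job in after about 13 s; the box, jar and spanner were not touched, and no verdict was returned.

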